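# Post the ski tool through the cabinet's swing flap

## Robot

A 6-joint arm with a two-finger parallel gripper is mounted at the origin on the work surface. World frame = base frame: x ahead of the robot, y to its left, z up, the work surface at z = 0. Lengths are in m, angles in degrees, forces in N, time in s.
With the tool pointing down it reaches from about 0.35 to 0.875 m from the base axis. Payload 15.5 kg.
Tool frame: the origin (TCP) lies between the finger pads; the fingertips stand 8 mm ahead of it and the grasp point (between the pads) lies 11 mm behind it; z points along the fingers, y is the line along which they close (so a half turn about z gives the same grasp; the last joint's range is limited). The gripper opens to 85 mm and grips with 20 to 120 N. Pads are 22 mm wide; open, the fingers measure 114 mm over their backs; the gripper's body (76 mm by 85 mm) begins 54 mm behind the grasp point. The pads swing forward as they close: fully open they stand 13 mm farther back than shut.
Start: joints at [-73.94, 28.281, 77.091, -0, 74.628, -5.472], TCP at [0.229, -0.581, 0.239] pointing down, gripper open.
Joint ranges: [-166.48, 166.48], [-47.26, 123.95], [12.59, 153.08], [-70.14, 250.14], [6.76, 159.57], [-176.63, 176.63]. Speed limits (degrees/s): [108.29, 108.29, 147.25, 172.46, 172.46, 172.46].

## Interface

Orientations are given as [roll, pitch, yaw] about the fixed x, y, z axes, in that order (R = Rz(yaw) Ry(pitch) Rx(roll)).
In Python, from workcell import robot gives the robot as it stands.
- The arm moves only by the shell command python3 -m handwheel 'ROWS' [OPENING] [FORCE]. ROWS is JSON, a list of rows, each an object with "travel": the shift along the tool's x, y, z in m, a list of three; "turn": the turn about the tool's z in rad. In form: [{"travel": [tx, ty, tz], "turn": turn}, ...]. A call has 1 to 10 rows; each row is the pose to reach, as a shift and turn from the pose commanded when the call began, along the tool's axes at that moment; what a row does not reach only later rows make up. A row lasts 1/10 s, in which the tool goes at most 50 mm and 8.59 degrees, less where a joint would pass 70% of its speed; a pose out of reach is approached as far as the arm can. A call with a gripper value outside its range is refused whole. OPENING is the closure, from 0 (fully open) to 1 (shut), set as the call begins (- or left out, the last holds). The fingers move at their own pace and stop on an object; FORCE is the grip in N (left out, the last holds). Time passes only in rows, so rows that repeat a pose let the fingers close. It gives the time, the measured TCP pose, the force, the opening and the grip force at its end, in the units of the state.
- robot.get_state(): the state, without advancing time (a new reading comes with each control period).
- robot.read_camera(name): name is "side" or "top" or "wrist"; returns (picture, depth): 384x512x3 uint8, red, green, blue; 384x512 float32, m along the optical axis (not along the pixel's ray), 0 where there is no reading.
- robot.camera_info(name): a dict with "fovy" (degrees; the focal length in pixels is half the picture's height over the tangent of half this angle, whatever the lens; pixels are square), "cx", "cy" (the principal point, pixels), "T" (4x4, takes a point from camera to world coordinates). Camera axes: x right, y down, z forward; pixel columns grow to the right and rows downward; lengths in m; the calibration is good to about 2 mm. A picture is of the moment at which its call begins: read the wrist's pose just before it. camera_info takes no time and is no camera call; for the wrist camera it gives the pose at the moment of the call.
- robot.sign_off(): hands the job in; it is judged then, once.
The state is a dict: "t": time; "q": joint angles; "dq": joint speeds; "joint_efforts": joint torques, N m; "tcp_pos": TCP position; "orientation": TCP orientation; "wrist_force": force on the tool from outside, world axes, zero at the start; "moment": the same for the moment, N m; "width": finger opening in m; "gripper_force": force on a finger pad.
Only numpy, scipy, OpenCV 4.12 (cv2) and the standard library are available. Lean on these libraries where they do the work, as an engineer would, in place of code of your own. Each camera call takes 0.05 s, during which the arm holds its last target. There are 200 camera calls.

## Task

Put the folded ski tool away in the cabinet without picking it up: push the cabinet's self-closing flap well open with one finger while the tool is still outside, keep the flap open with that finger, and push the tool along the ledge with the other finger, through the doorway, until it drops into the well behind. Then let the flap swing shut. Never lift the tool, and leave the other things where they are.

Things in the scene. Friction and masses are not known exactly. Their poses are not given: they have to be found in the camera images.
- cabinet: Low fixed plywood cabinet, painted white, 180 mm wide (y), 257 mm deep, level on the work surface. Origin: on the underside, straight below the lip of its ledge; x points from the ledge through the doorway into the well, away from the robot, z up. Front part, x -110 to 0 mm: solid, with a flat ledge on top, 105 mm high. Behind it, x 0 to 135 mm, an open-topped well.
- doorway (a point): Mid-width of the cabinet at the lip of the ledge: cabinet frame x 0, y 0, z 105 mm, same axes. Doorway without lintel, open above, y -64 to 59 mm, between jambs (x -10 to 0, 40 mm high) and closed by the flap. Two low rails on the ledge guide the tool: 6 mm high, 5 mm wide, x -96 to -11 mm, inner faces at y -12 and 52 mm.
- well (a point): Centre of the well's floor: cabinet frame x 67.5, y 0, z 30 mm, same axes. The well measures 135 mm (x) by 160 mm (y) inside, is open above, 75 mm lower than the ledge; its walls rise to 145 mm above the work surface.
- flap (a joint): Angle of the plywood flap in the doorway, rad: 0 shut, grows as it swings into the well, stop at 1.5. Upright hinge at the doorway's -y side. A damped spring shuts it: 0.03 N m at 0, 0.075 N m at 1.5 rad. Panel 118 mm wide (shut: y -62 to 56 mm, x 0 to 6 mm in the cabinet frame), from 3 to 40 mm above the ledge.
- flap_hinge (a point): Hinge axis of the flap at the height of the ledge: cabinet frame x 0, y -62, z 105 mm; axes as the cabinet's.
- flap_edge (a point): Top corner of the flap's free edge on the ledge side, 118 mm from the hinge, 40 mm above the ledge; moves with the flap.
- ski_tool: Folded aluminium ski tool with hex bits, a bar 28 mm (its x) by 56 mm (its y) by 26 mm high, 110 g or so, lying loose on the ledge between the rails, long side across the runway, 6 to 20 mm in front of the shut flap. Origin: centre of its underside.
- wax_bar: Yellow wax bar 34 x 22 x 18 mm lying on the cabinet's ledge on the hinge side, loose, to be left alone. Origin: centre of its underside.
- cup: Stainless cup, 72 mm across, 85 mm tall, beside the cabinet, loose, to be left alone. Origin: centre of its underside.
- shoe_brush: Wooden shoe brush 150 x 50 x 40 mm, bristles down, beside the cabinet, loose, to be left alone. Origin: centre of its underside.
- iron_stand: Blue plastic wax iron stand 160 x 100 x 62 mm, loose, to be left alone. Origin: centre of its underside.
- cork_block: Cork block 90 x 50 x 30 mm, loose, to be left alone. Origin: centre of its underside.
- scraper: Flat clear plastic scraper 140 x 60 x 5 mm, loose, to be left alone. Origin: centre of its underside.
- cleaner_can: Closed metal can 60 mm across, 130 mm tall, loose, to be left alone. Origin: centre of its underside.
Things that resemble listed ones, but are neither listed nor needed, are in the scene too. Of the things like the ski_tool, leave any that is red; of the rest the larger one is meant.

How it is judged:
By the outcome, as a careful person would: the job done as asked, in the order asked, and still so for the second after the job is handed in, with the robot touching nothing.
It also fails if it takes over 35 s, if anything falls off the work surface, if the arm or the gripper's body presses on something with over 40 N, if the wrist force passes 120 N, or if a joint passes its speed limit or range.

## Working session

There is one attempt and no reset: what is moved stays moved. The work goes in short steps, Python scripts to look and compute and a shell command to move; the robot and the scene stay as the last step left them, time stands still between calls to the robot, and variables do not carry over. Pictures are saved under pics/ and viewed, at most 10 in all, crops included, and the job is handed in when it is done.

```bash
mkdir -p pics; cat > h.py <<'E'
import numpy as np,cv2
from workcell import robot
def shot(name,fn):
    i=robot.camera_info(name); p,d=robot.read_camera(name)
    cv2.imwrite(f'pics/{fn}.png',p[:,:,::-1]); np.savez(f'pics/{fn}.npz',d=d,p=p,T=i['T'],f=192/np.tan(np.radians(i['fovy'])/2),cx=i['cx'],cy=i['cy'])
def cloud(fn):
    z=np.load(f'pics/{fn}.npz'); d=z['d']; v,u=np.mgrid[:384,:512]
    P=np.stack([(u-z['cx'])/z['f']*d,(v-z['cy'])/z['f']*d,d,np.ones_like(d)],-1)@np.array(z['T']).T
    P[d==0]=np.nan
    return P[...,:3],z['p']
def crop(fn,u0,v0,u1,v1,s,out):
    im=cv2.imread(f'pics/{fn}.png')[v0:v1,u0:u1]; cv2.imwrite(f'pics/{out}.png',cv2.resize(im,None,fx=s,fy=s,interpolation=cv2.INTER_CUBIC))
E
python3 - <<'E'
from h import *
s=robot.get_state(); print(s['t'],s['tcp_pos'],s['orientation'],s['width'])
shot('top','top0'); shot('side','side0')
a=cv2.imread('pics/top0.png');b=cv2.imread('pics/side0.png')
cv2.imwrite('pics/both.png',cv2.resize(np.vstack([a,b]),(400,600)))
E
```

```text
0.0 [ 0.22930257 -0.58106623  0.23871394] [-1.79933490e+02 -6.41114951e-03  2.15336798e+01] 0.0854676518239153
```

View pics/top0.png

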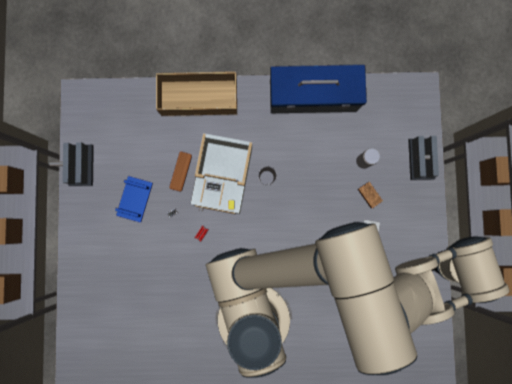

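View pics/side0.png

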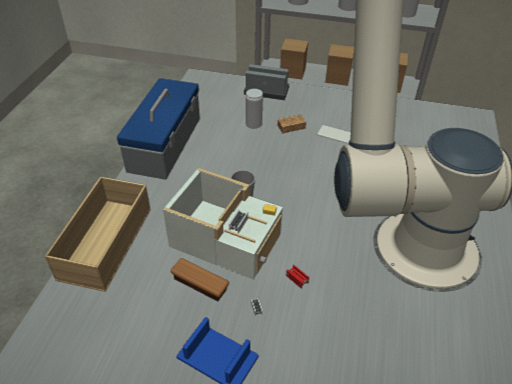

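Top view: the cabinet is around (222,172), with its ledge at the lower end and the well at the upper end. There are three tool-like things: a grey one on the ledge at (213,187), a small grey one on the table at (172,212) and a red one at (201,233). The grey one on the ledge fits, being the larger of the non-red ones and between the rails. I'll confirm it in a crop and fit the cabinet.

```bash
python3 - <<'E'
from h import *
a=cv2.imread('pics/top0.png')[125:245,160:285];b=cv2.imread('pics/side0.png')[160:320,155:315]
a=cv2.resize(a,(400,384),interpolation=cv2.INTER_CUBIC);b=cv2.resize(b,(384,384),interpolation=cv2.INTER_CUBIC)
cv2.imwrite('pics/c1.png',np.hstack([a,b]))
for n in('top0','side0'):
    P,p=cloud(n); z=P[...,2]
    roi=(P[...,0]>.2)&(P[...,0]<.9)&(P[...,1]>-.1)&(P[...,1]<.35)
    for lo,hi in((.095,.113),(.138,.15),(.024,.036),(.124,.136)):
        m=roi&(z>lo)&(z<hi); q=P[m][:,:2].astype(np.float32); print(n,lo,len(q),np.median(z[m]),cv2.minAreaRect(q), [p[m].mean(0).round()])
        if lo in(.138,.095): print(cv2.boxPoints(cv2.minAreaRect(q)).round(3).tolist())
E
```

```text
top0 0.095 1463 0.10441634787990361 ((0.6505628824234009, 0.12497147172689438), (0.49665355682373047, 0.4428757131099701), 0.3255856931209564) [array([173., 176., 174.])]
[[0.4009999930858612, 0.3449999988079071], [0.40299999713897705, -0.09799999743700027], [0.8999999761581421, -0.0949999988079071], [0.8980000019073486, 0.3479999899864197]]
top0 0.138 578 0.1450051912143402 ((0.7041915059089661, 0.05090998113155365), (0.20245808362960815, 0.4753551483154297), 67.27671813964844) [array([136., 135., 134.])]
[[0.44600000977516174, 0.04899999871850014], [0.8840000033378601, -0.1340000033378601], [0.9629999995231628, 0.052000001072883606], [0.5239999890327454, 0.23600000143051147]]
top0 0.024 1354 0.030307876236176368 ((0.5931684374809265, 0.13256840407848358), (0.44809490442276, 0.5864702463150024), 87.81521606445312) [array([164., 165., 166.])]
top0 0.124 154 0.129230705331159 ((0.6778650283813477, 0.05742032825946808), (0.1926577389240265, 0.4973571300506592), 67.79853057861328) [array([121., 119., 106.])]
side0 0.095 3004 0.10463720664098214 ((0.6503098607063293, 0.12485877424478531)
[... 250 characters left out ...]
99999940395355]]
side0 0.138 1222 0.14487316535015798 ((0.7150829434394836, 0.047220274806022644), (0.20743708312511444, 0.4556713104248047), 66.20068359375) [array([129., 131., 118.])]
[[0.4650000035762787, 0.04399999976158142], [0.8820000290870667, -0.14000000059604645], [0.9649999737739563, 0.05000000074505806], [0.5479999780654907, 0.23399999737739563]]
side0 0.024 1463 0.030365601755582672 ((0.5987446308135986, 0.12351421266794205), (0.6006683111190796, 0.4497489035129547), 0.44519418478012085) [array([128., 123., 109.])]
side0 0.124 812 0.12948001114548258 ((0.6821938753128052, 0.060349807143211365), (0.20781750977039337, 0.5054538249969482), 66.38890075683594) [array([89., 91., 85.])]
```

View pics/c1.png

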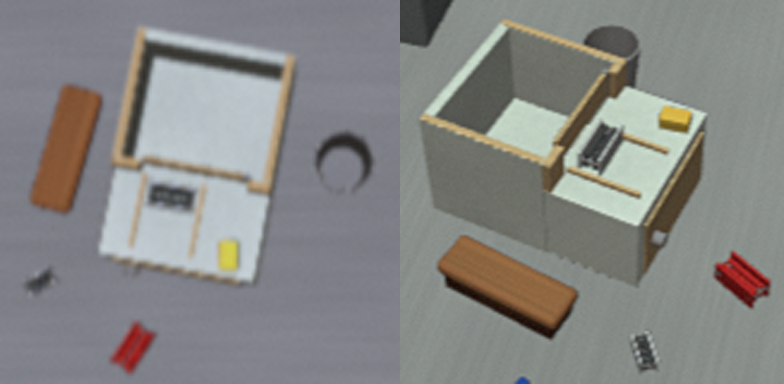

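The crop confirms it: the grey tool lies between the rails in front of the flap, with the wax on the right (hinge side) and the cup further right. The other grey one on the table is smaller. Next I fit the poses.

```bash
python3 - <<'E'
from h import *
from scipy import ndimage as nd
out=[]
for n,seeds in(('top0',((216,170),(213,187),(231,204),(267,177))),('side0',((205,215),))):
    P,p=cloud(n); z=P[...,2]
    roi=(z>.09)&(z<.165)
    l,k=nd.label(roi); 
    c=[(int((l==i).sum()),i) for i in range(1,k+1)]
    for cnt,i in sorted(c)[::-1][:8]:
        q=P[l==i]; r=cv2.minAreaRect(q[:,:2].astype(np.float32)); print(n,cnt,np.round(r[0],3),np.round(r[1],3),round(r[2],1))
        if .4<r[0][0]<.9 and abs(r[1][0]*r[1][1]-.257*.18)<.006: 
            print(cv2.boxPoints(r).round(4).tolist())
            led=(l==i)&(abs(z-.105)<.004); rl=cv2.minAreaRect(P[led][:,:2].astype(np.float32)); print('ledge',rl)
            # tool & wax on the ledge: by colour/height
            for nm,lo,hi,col in(('tool',.124,.136,(p.max(-1)<120)),('wax',.115,.13,(p[...,2]<90)&(p[...,0]>170))):
                m=(l==i)&(z>lo)&(z<hi)&col
                ll,kk=nd.label(m)
                if kk:
                    b=1+np.argmax(nd.sum(m,ll,range(1,kk+1))); print(nm,(ll==b).sum(),cv2.minAreaRect(P[ll==b][:,:2].astype(np.float32)),np.median(z[ll==b]))
E
```

```text
top0 3874 [ 0.858 -0.252] [0.152 0.347] 0.3
top0 2182 [0.544 0.108] [0.181 0.262] 78.2
[[0.39730000495910645, 0.04610000178217888], [0.6531999707221985, -0.007400000002235174], [0.6901999711990356, 0.16940000653266907], [0.4341999888420105, 0.22290000319480896]]
ledge ((0.5399771928787231, 0.10802047699689865), (0.17965315282344818, 0.24583616852760315), 78.09333038330078)
tool 13 ((0.49329179525375366, 0.11741198599338531), (0.021942688152194023, 0.00727514922618866), 1.2177097797393799) 0.12663178821922405
wax 33 ((0.4293045401573181, 0.07196659594774246), (0.014840488322079182, 0.02543572708964348), 89.40330505371094) 0.12276584165253057
top0 413 [0.86  0.199] [0.145 0.3  ] 0.2
[[0.7874000072479248, 0.34850001335144043], [0.7886000275611877, 0.04839999973773956], [0.9333999752998352, 0.04899999871850014], [0.9322999715805054, 0.3490000069141388]]
ledge ((0.8589239120483398, 0.19766798615455627), (0.2976851165294647, 0.13991209864616394), 89.98894500732422)
top0 247 [ 0.597 -0.435] [0.056 0.058] 80.7
top0 81 [ 0.617 -0.631] [0.022 0.092] 88.8
top0 79 [ 0.012 -0.883] [0.015 0.024] 8
[... 583 characters left out ...]
.07779794931411743), (0.02306332252919674, 0.03018420748412609), 87.05940246582031) 0.12307028677636667
side0 3857 [ 0.857 -0.246] [0.153 0.353] 0.1
side0 1380 [0.013 0.049] [0.08  0.169] 75.0
side0 1250 [-0.179 -1.123] [0.037 0.285] 89.4
side0 1034 [0.859 0.202] [0.304 0.145] 89.6
[[0.7853999733924866, 0.04989999905228615], [0.9301999807357788, 0.04879999905824661], [0.9325000047683716, 0.3531000018119812], [0.7878000140190125, 0.35420000553131104]]
ledge ((0.8570871353149414, 0.20317454636096954), (0.30067992210388184, 0.14132335782051086), 89.64781951904297)
side0 289 [ 0.596 -0.431] [0.058 0.062] 4.4
side0 258 [ 0.804 -1.127] [0.09  0.034] 2.2
side0 145 [ 0.609 -1.122] [0.224 0.091] 19.4
```

```bash
python3 -m handwheel '[{"travel":[0.22,-0.28,0],"turn":-0.25},{"travel":[0.22,-0.28,0],"turn":-0.25},{"travel":[0.22,-0.28,0],"turn":-0.25},{"travel":[0.22,-0.28,0],"turn":-0.25},{"travel":[0.22,-0.28,0],"turn":-0.25},{"travel":[0.473,-0.562,0],"turn":-0.506},{"travel":[0.473,-0.562,0],"turn":-0.506},{"travel":[0.473,-0.562,0],"turn":-0.506},{"travel":[0.473,-0.562,0],"turn":-0.506},{"travel":[0.473,-0.562,0],"turn":-0.506}]' 0
cat >> h.py <<'E'
from scipy.spatial.transform import Rotation as Ro
def go(O,yawc,M,ang,z):
    "tool-axis travel & turn to put the TCP at cabinet M with finger axis at ang (deg, cabinet)"
    s=robot.get_state(); R=Ro.from_euler('xyz',s['orientation'],degrees=True)
    c,n=np.cos(np.radians(yawc)),np.sin(np.radians(yawc))
    w=np.array([O[0]+c*M[0]-n*M[1],O[1]+n*M[0]+c*M[1],z])
    t=(yawc+ang+90)-s['orientation'][2]
    print('t',s['t'],'tcp',s['tcp_pos'].round(4),'travel',R.inv().apply(w-s['tcp_pos']).round(4),'turn',-np.radians(t).round(3),'F',s['wrist_force'].round(2))
E
python3 -c "
from h import *
go((.5259,.1123),-11.9,(-.062,-.009),-27.5,.239)"
```

```text
t: 1.1
tcp_pos: [0.3847, -0.1043, 0.2393]
orientation: [180.0, -0.0, 50.5]
wrist_force: [1.7, 0.4, 0.1]
width: 0.0857
gripper_force: 0.0
t 1.1 tcp [ 0.3847 -0.1043  0.2393] travel [ 0.2202 -0.0796  0.0003] turn -0.002 F [1.72 0.43 0.09]
```

```bash
python3 -m handwheel '[{"travel":[0.19,-0.07,0],"turn":0},{"travel":[0.19,-0.07,0],"turn":0},{"travel":[0.19,-0.07,0],"turn":0},{"travel":[0.19,-0.07,0],"turn":0},{"travel":[0.19,-0.07,0],"turn":0},{"travel":[0.19,-0.07,0],"turn":0},{"travel":[0.19,-0.07,0],"turn":0},{"travel":[0.19,-0.07,0],"turn":0}]'
python3 - <<'E'
from h import *
go((.5259,.1123),-11.9,(-.062,-.009),-27.5,.239)
shot('wrist','w1')
P,p=cloud('w1'); z=P[...,2]
for lo,hi in((.1,.11),(.143,.148),(.126,.135)):
    m=(z>lo)&(z<hi); print(lo,m.sum(),np.median(z[m]) if m.any() else 0)
E
```

```text
t: 1.9
tcp_pos: [0.451, 0.0837, 0.2392]
orientation: [-180.0, 0.0, 50.4]
wrist_force: [0.3, -0.2, 0.1]
width: 0.0859
gripper_force: 0.0
t 1.9 tcp [0.451  0.0837 0.2392] travel [ 0.033  -0.0112  0.0002] turn -0.003 F [ 0.34 -0.25  0.06]
0.1 26345 0.10615147307822986
0.143 4905 0.14635783288070195
0.126 4026 0.12956045142895187
```

View pics/w1.png

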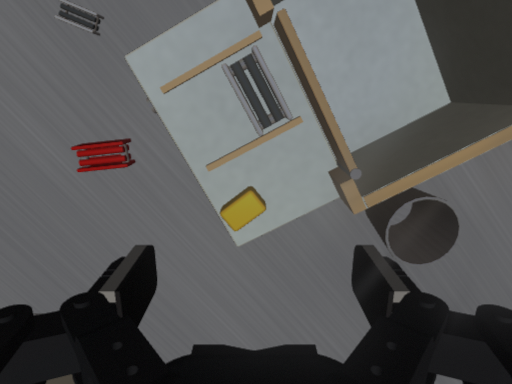

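Wrist view: the flap's top edge runs from (280,12) to (355,172), and the tool's corners are at (222,66), (258,47), (292,115) and (260,135). The ledge's front corners are at (126,55) and (238,245), the wax is at (243,209) and the fingertips are at (130,270) and (378,270).

```bash
python3 - <<'E'
from h import *
z=np.load('pics/w1.npz');T=np.array(z['T'])
def px(u,v,h):
    r=T[:3,:3]@np.array([(u-z['cx'])/z['f'],(v-z['cy'])/z['f'],1]); return (T[:3,3]+r*(h-T[2,3])/r[2])[:2]
# known cabinet points (x,y) with pixels
K=[((126,55),.105,(-.110,.090)),((238,245),.105,(-.110,-.090)),((207,167),.111,(-.096,-.0145)),((301,120),.111,(-.011,-.0145)),((162,91),.111,(-.096,.0545)),((261,36),.111,(-.011,.0545)),((355,173),.145,(0.003,-.062)),((366,211),.145,(0,-.090))]
W=np.array([px(*k[0],k[1]) for k in K]);C=np.array([k[2] for k in K])
A=C-C.mean(0);B=W-W.mean(0);th=np.arctan2((A[:,0]*B[:,1]-A[:,1]*B[:,0]).sum(),(A*B).sum())
R=np.array([[np.cos(th),-np.sin(th)],[np.sin(th),np.cos(th)]]);O=W.mean(0)-R@C.mean(0)
print('yaw',np.degrees(th),'O',O);print('res mm',(((W-O)@R-C)*1e3).round(1).tolist())
for n,h,l in(('tool',.131,[(222,66),(258,47),(292,115),(260,135)]),('wax',.123,[(220,210),(250,187),(266,205),(237,230)]),('flaptop',.145,[(278,12),(345,175),(357,172)])):
    print(n,[((px(*q,h)-O)@R*1e3).round(1).tolist() for q in l])
# fingers in the tool frame
s=robot.get_state();P,p=cloud('w1');Rt=Ro.from_euler('xyz',s['orientation'],degrees=True)
Q=Rt.inv().apply((P-s['tcp_pos']).reshape(-1,3)).reshape(P.shape);
near=(Q[...,2]<.03)&(Q[...,2]>-.06)
for lo in np.arange(-.06,.03,.01):
    for sg in(1,-1):
        m=near&(Q[...,2]>=lo)&(Q[...,2]<lo+.01)&(Q[...,1]*sg>0)
        if m.sum()>5:q=Q[m]*1e3;print(round(lo*1e3),sg,m.sum(),q.min(0).round(),q.max(0).round())
E
```

```text
yaw -12.179003620841126 O [0.52698501 0.11168814]
res mm [[1.3, -0.5], [2.2, 1.5], [0.2, 1.2], [-1.1, 0.0], [-0.9, -0.6], [-1.4, -1.1], [0.3, 0.9], [-0.6, -1.5]]
tool [[-46.7, 46.4], [-19.1, 45.8], [-18.1, -5.6], [-45.0, -7.8]]
wax [[-101.3, -47.3], [-70.9, -41.4], [-66.5, -60.6], [-97.3, -68.9]]
flaptop [[0.3, 56.6], [-3.6, -59.2], [4.8, -61.1]]
-60 1 3843 [-11.  37. -60.] [ 16.  73. -50.]
-60 -1 3850 [-11. -73. -60.] [ 15. -37. -50.]
-50 1 796 [  1.  42. -50.] [ 15.  66. -40.]
-50 -1 790 [  1. -65. -50.] [ 15. -42. -40.]
-40 1 968 [-10.  42. -40.] [ 13.  56. -30.]
-40 -1 986 [-10. -57. -40.] [ 13. -42. -30.]
-30 1 888 [-11.  42. -30.] [ 13.  56. -20.]
-30 -1 874 [-11. -57. -30.] [ 13. -42. -20.]
-20 1 668 [-10.  42. -20.] [ 13.  56. -10.]
-20 -1 670 [-10. -57. -20.] [ 12. -42. -10.]
-10 1 117 [ -9.  42. -10.] [11. 48. -6.]
-10 -1 118 [-10. -45. -10.] [ 11. -43.  -5.]
```

```bash
python3 -c "
from h import *
go((.527,.1117),-12.2,(-.062,-.011),-27.5,.239)"
```

```text
t 1.95 tcp [0.4511 0.0837 0.2393] travel [ 0.0316 -0.0093  0.0003] turn 0.002 F [-0.34 -0.19  0.89]
```

```bash
python3 -m handwheel '[{"travel":[0.032,-0.009,0],"turn":0},{"travel":[0.032,-0.009,0],"turn":0},{"travel":[0.032,-0.009,0.03],"turn":0},{"travel":[0.032,-0.009,0.06],"turn":0},{"travel":[0.032,-0.009,0.09],"turn":0},{"travel":[0.032,-0.009,0.09],"turn":0},{"travel":[0.032,-0.009,0.09],"turn":0},{"travel":[0.032,-0.009,0.09],"turn":0}]'
python3 - <<'E'
from h import *
go((.527,.1117),-12.2,(-.062,-.011),-27.5,.110)
go((.527,.1117),-12.2,(-.018,-.011),-27.5,.110)
shot('wrist','w2')
E
```

```text
t: 2.75
tcp_pos: [0.4655, 0.115, 0.1507]
orientation: [179.9, -0.1, 50.5]
wrist_force: [-0.7, -0.4, 0.9]
width: 0.0854
gripper_force: 0.0
t 2.75 tcp [0.4655 0.115  0.1507] travel [-0.0017 -0.0005  0.0407] turn 0.003 F [-0.68 -0.42  0.92]
t 2.75 tcp [0.4655 0.115  0.1507] travel [0.0184 0.0386 0.0408] turn 0.003 F [-0.68 -0.42  0.92]
```

View pics/w2.png

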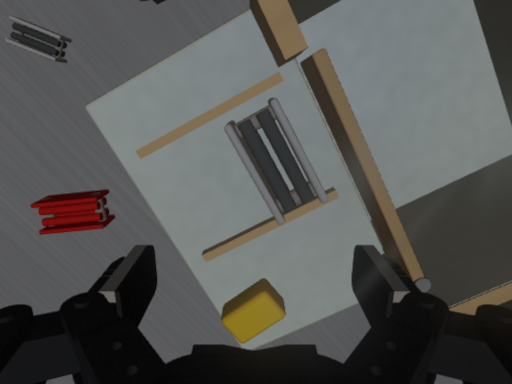

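The right finger (378,270) hangs just in front of the flap near its hinge (423,285), clear of the tool and the wax (253,310). The left finger is behind the tool. Going down.

```bash
python3 -m handwheel '[{"travel":[-0.001,0,0.02],"turn":0},{"travel":[-0.001,0,0.034],"turn":0},{"travel":[-0.001,0,0.041],"turn":0},{"travel":[-0.001,0,0.041],"turn":0},{"travel":[-0.001,0,0.041],"turn":0}]'
python3 - <<'E'
from h import *
go((.527,.1117),-12.2,(-.018,-.011),-27.5,.110)
E
```

```text
t: 3.3
tcp_pos: [0.4645, 0.1146, 0.109]
orientation: [180.0, -0.0, 50.5]
wrist_force: [0.9, -0.3, -0.1]
width: 0.0853
gripper_force: 0.0
t 3.3 tcp [0.4645 0.1146 0.109 ] travel [ 0.0194  0.0391 -0.0009] turn 0.004 F [ 0.88 -0.28 -0.11]
```

```bash
python3 -m handwheel '[{"travel":[0.002,0.004,0],"turn":0},{"travel":[0.004,0.008,0],"turn":0},{"travel":[0.006,0.012,0],"turn":0},{"travel":[0.008,0.016,0],"turn":0},{"travel":[0.010,0.020,0],"turn":0},{"travel":[0.012,0.024,0],"turn":0},{"travel":[0.0145,0.029,0],"turn":0},{"travel":[0.017,0.034,0],"turn":0},{"travel":[0.0195,0.039,0],"turn":0},{"travel":[0.0195,0.039,0],"turn":0}]'
python3 - <<'E'
from h import *
go((.527,.1117),-12.2,(.050,-.011),-27.5,.110)
shot('wrist','w3'); shot('side','s3')
a=cv2.imread('pics/w3.png'); b=cv2.resize(cv2.imread('pics/s3.png')[150:300,150:300],(384,384),interpolation=cv2.INTER_CUBIC)
cv2.imwrite('pics/m3.png',cv2.resize(np.hstack([a,b]),(800,343)))
E
```

```text
t: 4.3
tcp_pos: [0.5078, 0.1047, 0.1083]
orientation: [180.0, -0.0, 50.5]
wrist_force: [-0.2, 0.6, -0.0]
width: 0.0856
gripper_force: 0.8
t 4.3 tcp [0.5078 0.1047 0.1083] travel [ 0.0308  0.0599 -0.0016] turn 0.004 F [-0.21  0.62 -0.02]
```

View pics/m3.png

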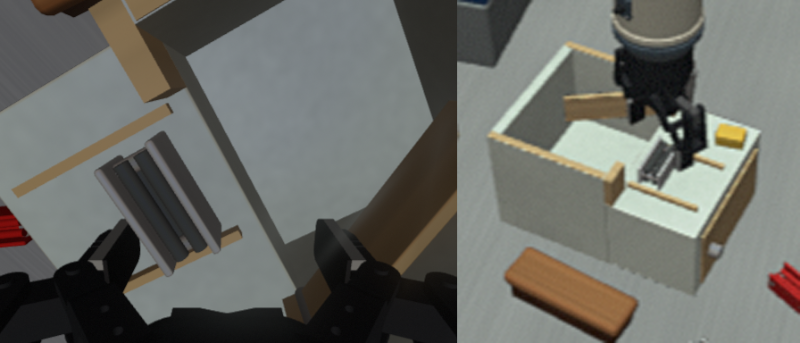

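The flap is open by about 60° and the tool is still outside, just ahead of the left finger. Pushing now.

```bash
python3 -m handwheel '[{"travel":[0.002,0.004,0],"turn":0},{"travel":[0.004,0.008,0],"turn":0},{"travel":[0.006,0.012,0],"turn":0},{"travel":[0.008,0.016,0],"turn":0},{"travel":[0.010,0.020,0],"turn":0},{"travel":[0.012,0.024,0],"turn":0},{"travel":[0.014,0.028,0],"turn":0}]'
python3 - <<'E'
from h import *
go((.527,.1117),-12.2,(.050,-.011),-27.5,.110)
shot('wrist','w4'); shot('side','s4')
a=cv2.imread('pics/w4.png'); b=cv2.resize(cv2.imread('pics/s4.png')[150:300,150:300],(384,384),interpolation=cv2.INTER_CUBIC)
cv2.imwrite('pics/m4.png',cv2.resize(np.hstack([a,b]),(800,343)))
E
```

```text
t: 5.1
tcp_pos: [0.5375, 0.0977, 0.1083]
orientation: [180.0, 0.0, 50.5]
wrist_force: [-2.0, 1.0, -0.3]
width: 0.0856
gripper_force: 0.9
t 5.1 tcp [0.5375 0.0977 0.1083] travel [ 0.0173  0.0325 -0.0017] turn 0.004 F [-2.04  1.02 -0.3 ]
```

View pics/m4.png

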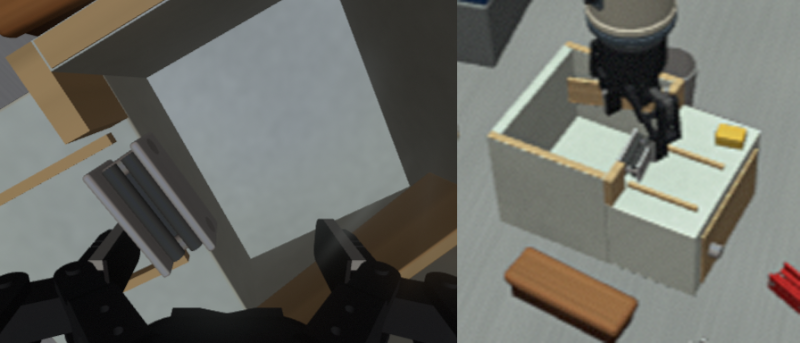

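The tool is square and its front edge is already at the lip. I keep pushing.

```bash
python3 -m handwheel '[{"travel":[0.002,0.004,0],"turn":0},{"travel":[0.004,0.008,0],"turn":0},{"travel":[0.006,0.012,0],"turn":0},{"travel":[0.008,0.016,0],"turn":0},{"travel":[0.010,0.020,0],"turn":0},{"travel":[0.012,0.024,0],"turn":0},{"travel":[0.014,0.028,0],"turn":0},{"travel":[0.016,0.031,0],"turn":0},{"travel":[0.018,0.034,0],"turn":0},{"travel":[0.018,0.034,0],"turn":0}]'
python3 - <<'E'
from h import *
go((.527,.1117),-12.2,(-.062,-.011),-27.5,.110)
shot('wrist','w5'); shot('side','s5')
a=cv2.imread('pics/w5.png'); b=cv2.resize(cv2.imread('pics/s5.png')[150:300,150:300],(384,384),interpolation=cv2.INTER_CUBIC)
cv2.imwrite('pics/m5.png',cv2.resize(np.hstack([a,b]),(800,343)))
E
```

```text
t: 6.2
tcp_pos: [0.5754, 0.0901, 0.1083]
orientation: [180.0, -0.0, 50.5]
wrist_force: [0.7, 0.2, -1.1]
width: 0.0854
gripper_force: 0.4
t 6.2 tcp [0.5754 0.0901 0.1083] travel [-0.0522 -0.1011 -0.0018] turn 0.004 F [ 0.72  0.19 -1.15]
```

View pics/m5.png

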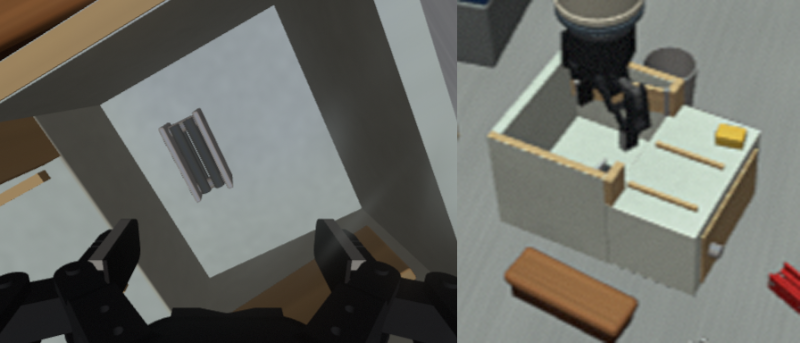

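The tool lies flat on the well floor (195,155). I retract along the same line so the flap follows the finger shut.

```bash
python3 -m handwheel '[{"travel":[-0.003,-0.006,0],"turn":0},{"travel":[-0.006,-0.012,0],"turn":0},{"travel":[-0.009,-0.018,0],"turn":0},{"travel":[-0.012,-0.024,0],"turn":0},{"travel":[-0.015,-0.030,0],"turn":0},{"travel":[-0.018,-0.036,0],"turn":0},{"travel":[-0.021,-0.042,0],"turn":0},{"travel":[-0.024,-0.048,0],"turn":0},{"travel":[-0.027,-0.054,0],"turn":0},{"travel":[-0.030,-0.059,0],"turn":0}]' && python3 -m handwheel '[{"travel":[-0.003,-0.006,0],"turn":0},{"travel":[-0.006,-0.012,0],"turn":0},{"travel":[-0.009,-0.018,0],"turn":0},{"travel":[-0.012,-0.024,0],"turn":0},{"travel":[-0.015,-0.029,0],"turn":0},{"travel":[-0.018,-0.034,0],"turn":0},{"travel":[-0.020,-0.038,0],"turn":0},{"travel":[-0.0225,-0.0425,0],"turn":0},{"travel":[-0.0225,-0.0425,0],"turn":0},{"travel":[-0.0225,-0.0425,0],"turn":0}]' && python3 -m handwheel '[{"travel":[0,0,0],"turn":0},{"travel":[0,0,-0.02],"turn":0},{"travel":[0,0,-0.05],"turn":0},{"travel":[0,0,-0.08],"turn":0},{"travel":[0,0,-0.11],"turn":0},{"travel":[0,0,-0.13],"turn":0},{"travel":[0,0,-0.13],"turn":0},{"travel":[0,0,-0.13],"turn":0},{"travel":[0,0,-0.13],"turn":0}]'
python3 - <<'E'
from h import *
shot('wrist','w6'); shot('side','s6')
a=cv2.imread('pics/w6.png'); b=cv2.resize(cv2.imread('pics/s6.png')[150:300,150:300],(384,384),interpolation=cv2.INTER_CUBIC)
cv2.imwrite('pics/m6.png',cv2.resize(np.hstack([a,b]),(800,343)))
E
```

```text
t: 7.3
tcp_pos: [0.5095, 0.1046, 0.1083]
orientation: [-180.0, 0.0, 50.5]
wrist_force: [1.0, 1.8, -0.1]
width: 0.0852
gripper_force: 0.7
t: 8.3
tcp_pos: [0.4632, 0.1141, 0.1083]
orientation: [180.0, -0.0, 50.5]
wrist_force: [-0.1, -0.1, -0.6]
width: 0.0852
gripper_force: 0.0
t: 9.2
tcp_pos: [0.4627, 0.114, 0.2374]
orientation: [-179.9, 0.1, 50.5]
wrist_force: [0.4, -0.2, 0.5]
width: 0.0857
gripper_force: 0.0
```

View pics/m6.png

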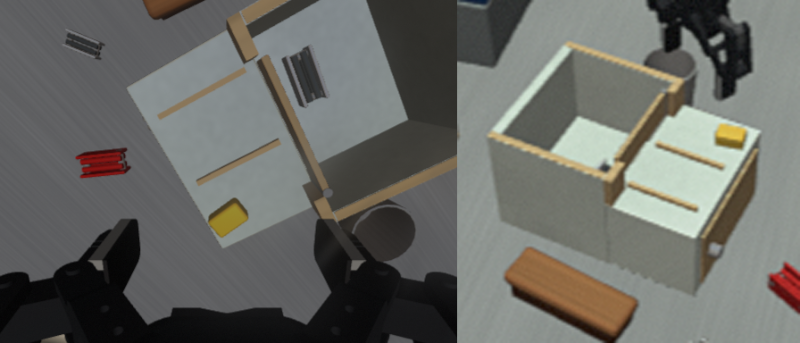

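The flap is shut, from (262,58) to (325,190). The tool is flat in the well at (305,75), the wax has not moved, and the gripper is clear.

```bash
python3 -c "
from workcell import robot
print(robot.sign_off())"
```

```text
the job is handed in; nothing more can be done
None
```

The ski tool is in the cabinet's well, pushed there without being lifted while the flap was held open; the flap has swung shut, nothing else was disturbed, and the job was handed in at about 9 s.

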